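# Load a test cassette into the bench reader and start it

## Robot

A 6-joint arm with a two-finger parallel gripper is mounted at the origin on a cart in front of the work surface, level with it; the furniture and walls round the work are solid. World frame = base frame: x ahead of the robot, y to its left, z up, the work surface at z = 0. Lengths are in m, angles in rad, forces in N, time in s.
With the tool pointing down it reaches from about 0.325 to 0.925 m from the base axis. Payload 3.1 kg.
Tool frame: the origin (TCP) lies at the very end of the fingers, on their centre line; the grasp point (between the pads) lies 19 mm behind it (ctrl.hold_point_z is the z of the grasp point in the tool frame, in m); z points along the fingers, y is the line along which they close (so a half turn about z gives the same grasp; the last joint's range is limited). The gripper opens to 85 mm and grips with 20 to 120 N. Pads are 22 mm wide; open, the fingers measure 114 mm over their backs; the gripper's body (76 mm by 85 mm) begins 54 mm behind the grasp point. The pads swing forward as they close: fully open they stand 13 mm farther back than shut.
Start: joints at [1.025, 0.217, 1.613, -0, 1.311, -0.112], TCP at [0.263, 0.567, 0.231] pointing down, gripper open.
Joint ranges: [-2.75, 2.75], [-0.78, 2.1], [0.31, 2.55], [-1.13, 4.27], [0.13, 2.63], [-2.58, 2.58]. Speed limits (rad/s): [2.79, 2.79, 3.14, 3.14, 3.14, 3.14].

## Interface

Orientations are given as a rotation vector (axis times angle).
In Python, from rig import get_obs, optics, job, ctrl gives the robot as it stands. The module is installed in compiled form; this text tells all that it offers.
- The arm moves only by the tool move_arm, never from a script. Its argument "deltas" is a list of rows, each a list of 3 entries, a list of its own where there are three numbers: the opening, from 0 (shut) to 1 (fully open), then the shift along the tool's x, y, z in units of 40 mm (1.0 is 40 mm), then the turn, a rotation vector about the tool's x, y, z in units of 8 degrees (1.0 is 8 degrees). In form: [[jaw, [x, y, z], [rx, ry, rz]], ...]. A call has 1 to 12 rows; each row shifts and turns the commanded pose from where the row before left it, along the tool's axes as they then stand; what a row does not reach is not made up. A row lasts 1/10 s, in which the tool goes at most 50 mm and 8.59 degrees, less where a joint would pass 70% of its speed; a pose out of reach is approached as far as the arm can. A call is refused whole if a number of a shift passes 1 or a number of a turn 1, either way. A call with a gripper value outside its range is refused whole. The fingers move at their own pace and stop on an object; "grip_force" is the grip in N (left out, the last holds). Time passes only in rows, so rows that do not move let the fingers close. It gives the time, the measured TCP pose, the force, the opening and the grip force at its end, in the units of the state.
- get_obs(): the state, without advancing time (a new reading comes with each control period).
- optics.get_image(name): name is "side" or "top"; returns (picture, depth): 480x640x3 uint8, blue, green, red; 480x640 float32, m along the optical axis (not along the pixel's ray), 0 where there is no reading.
- optics.get_calibration(name): a dict with "fx", "fy", "cx", "cy" (pixels), "extrinsics" (4x4, takes a point from camera to world coordinates). Camera axes: x right, y down, z forward; pixel columns grow to the right and rows downward; lengths in m; the calibration is good to about 2 mm. A picture is of the moment at which its call begins. get_calibration takes no time and is no camera call.
- job.finish_job(): hands the job in; it is judged then, once.
The state is a dict: "t": time; "joint_pos": joint angles; "joint_velocities": joint speeds; "joint_efforts": joint torques, N m; "eef_pos": TCP position; "tcp_rot": TCP orientation; "force": force on the tool from outside, world axes, zero at the start; "wrist_torque": the same for the moment, N m; "opening": finger opening in m; "gripper_force": force on a finger pad.
Only numpy, scipy, OpenCV 4.12 (cv2) and the standard library are available. Lean on these libraries where they do the work, as an engineer would, in place of code of your own. Each camera call takes 0.05 s, during which the arm holds its last target. There are 200 camera calls.

## Task

The test cassette was set down askew on the reader's loading deck. Using the fingertips only and without picking it up, push the cassette sideways until it lies flat against the guide rail, then slide it along the rail into the reader's bay until it is fully home against the end stop, and press the green start button all the way down and let it go. Leave everything else on the worktop alone.

Things in the scene. Friction and masses are not known exactly. Their poses are not given: they have to be found in the camera images.
- cassette: White flat plastic test cassette with rounded corners, 72 mm long (its x), 30 mm wide, 7 mm thick, about 30 g, green patches at both ends, a pale window, a dark round well, a 3 mm deep notch in each long side 12 mm behind its middle. Origin: centre of its underside; +x: leading end, which goes into the bay. It lies loose on the deck, +x within 0.4 rad of the reader's +x.
- reader: Fixed bench reader: grey loading deck, its top 6 mm above the worktop, and behind it a white housing 52 mm high with a dark screen on top. +x points along the rail into the bay, +y to the rail. Origin: on the worktop below the middle of the bay mouth. In this frame (mm) the deck spans x -152 to 0, y -98 to 35; the housing x 0 to 95, y -98 to 35.
- bay (a point): Where the cassette's origin lies when fully home: on the deck surface in the middle of the bay mouth, axes as the reader's; 36 mm of the cassette then stick out. A cassette flat against the rail has y = 0 here. The bay is a slot in the housing's front at x 0: y -18 to +15 mm, 12 mm high, end stop at x +36 mm.
- rail_end (a point): Top inner edge of the aluminium guide rail at its open end, away from the bay. The rail runs from here straight to the bay mouth along the reader's x, 10 mm wide and 10 mm high above the deck; its face is at y +15 mm in the reader's frame.
- guide_wire (a point): Outer tip of the flared steel guide wire (5 mm thick, 7 mm high over the deck) on the right of the lane, 36 mm before the bay mouth; it leads in to a block 10 mm high at x -24 to 0, y -18 to -37 mm in the reader's frame, which carries the blue spring roller.
- roller (a joint): Travel of the blue spring roller (m), 12 mm before the mouth, away from the rail. At 0 it sticks 2.5 mm into the cassette's lane; a passing cassette pushes it back about 0.0025; it drops to near 0 in the cassette's notch when that is fully home. It gives way at 1 to 2 N and holds the cassette to the rail; 2 to 4 N of push along the rail are enough.
- start (a joint): Travel of the green start button (m): 0 released, 0.005 fully down. A spring returns it; fully down takes 4 N.
- start_top (a point): Centre of the top of the green round start button (22 mm across) on top of the reader's housing, to be pressed straight down.
- specimen_cup: Screw-cap specimen cup with red lid, 62 mm across, 68 mm tall, standing; bystander. Origin: centre of its underside.
- dropper_blue: Dropper bottle with a blue cap, 36 mm across, 99 mm tall, standing; bystander. Origin: centre of its underside.
- dropper_red: Dropper bottle with a red cap, 36 mm across, 99 mm tall, standing; bystander. Origin: centre of its underside.
- tube_lilac: Sample tube with a lilac cap, 74 x 16 mm, lying; bystander. Origin: centre of its underside.
- pen_blue: White and blue pen, 141 mm long, lying; bystander. Origin: centre of its underside.

How it is judged:
By the outcome, as a careful person would: the job done as asked, in the order asked, and still so for the second after the job is handed in, with the robot touching nothing.
It also fails if it takes over 48 s, if anything falls off the work surface, if the arm or the gripper's body presses on something with over 40 N, if the wrist force passes 120 N, or if a joint passes its speed limit or range.

## Working session

There is one attempt and no reset: what is moved stays moved. The work goes in short steps, Python scripts to look and compute and a tool call to move; the robot and the scene stay as the last step left them, time stands still between calls to the robot, and variables do not carry over. Pictures are saved under pics/ and viewed, at most 10 in all, crops included, and the job is handed in when it is done.

Besides the shell and the picture viewer there is one more tool, called by a JSON object that holds its "op" and its "data", one argument or row to a line. move_arm: Moves the arm, as the interface text tells. Its arguments: {"type":"object","properties":{"deltas":{"type":"array"},"grip_force":{"type":"number"}},"required":["deltas"]}

```bash
mkdir -p pics
cat > h.py <<'E'
import numpy as np, cv2
from rig import get_obs, optics, job, ctrl
def snap(n,f=None):
    im,d=optics.get_image(n); im=np.array(im)
    if f: cv2.imwrite('pics/'+f,im)
    return im,np.array(d)
def ray(n,u,v):
    c=optics.get_calibration(n);E=np.array(c['extrinsics'])
    r=E[:3,:3]@np.array([(u-c['cx'])/c['fx'],(v-c['cy'])/c['fy'],1]);return E[:3,3],r
def onz(n,u,v,z):
    o,r=ray(n,u,v);return o+r*(z-o[2])/r[2]
def dep(n,d,u,v):
    o,r=ray(n,u,v);return o+r*d[int(v),int(u)]
E
python3 - <<'E'
from h import *
for n in('top','side'):
    im,d=snap(n,n+'0.png');np.save(n+'d.npy',d)
    print(n,np.array(optics.get_calibration(n)['extrinsics']).round(3).tolist(),optics.get_calibration(n)['fx'])
o=get_obs();print(o['t'],o['eef_pos'],o['tcp_rot'],o['opening'])
E
```

```text
top [[-0.059, -0.974, 0.221, 0.317], [-0.998, 0.059, -0.008, 0.148], [-0.005, -0.221, -0.975, 1.123], [0.0, 0.0, 0.0, 1.0]] 465.98149189562406
side [[-0.989, -0.095, 0.114, 0.376], [-0.147, 0.527, -0.837, 1.26], [0.019, -0.844, -0.535, 0.805], [0.0, 0.0, 0.0, 1.0]] 622.0888190241335
0.1 [0.26229415 0.56649871 0.23009809] [-0.67599197 -3.0672543   0.00320735] 0.08564242906801992
```

View pics/top0.png

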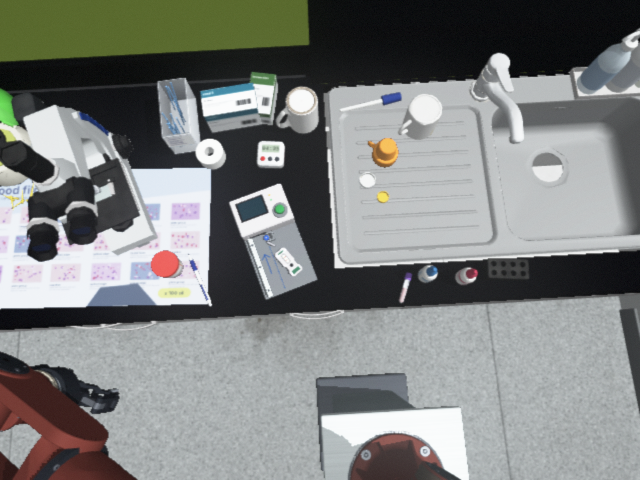

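View pics/side0.png

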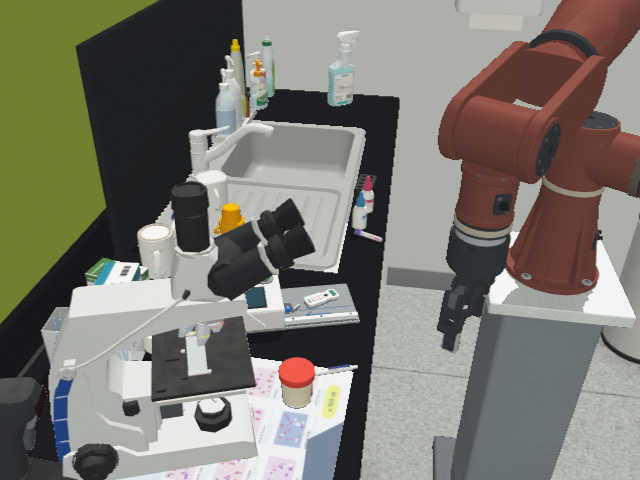

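The top view shows the reader at about (272,240): screen at (252,208), green button at (280,209), cassette at (288,261), and the rail along the deck's left edge. In the side view the cassette is at (321,298). I'll zoom in on both.

Run:
```python
from h import *
a=cv2.imread('pics/top0.png')[180:305,222:322];b=cv2.imread('pics/side0.png')[265:335,220:370]
a=cv2.resize(a,None,fx=4.6,fy=4.6,interpolation=cv2.INTER_CUBIC)
b=cv2.resize(b,None,fx=2.2,fy=2.2,interpolation=cv2.INTER_CUBIC)
o=np.zeros((580,800,3),np.uint8);o[:575,:460]=a[:575];o[:b.shape[0],462:462+b.shape[1]]=b[:,:338];cv2.imwrite('pics/z0.png',o)
d=np.load('topd.npy')
for n,u,v in [('btn',280,209),('screen',252,208),('deck',285,285),('cas',288,261),('deck2',300,285),('roof',268,192)]:
    print(n,dep('top',d,u,v).round(4))
d=np.load('sided.npy')
for n,u,v in [('cas',321,298),('deck',340,310)]:print(n,dep('side',d,u,v).round(4))
```

```text
btn [0.6239 0.2258 0.0635]
screen [0.6335 0.2932 0.053 ]
deck [0.4503 0.2256 0.0091]
cas [0.5069 0.2154 0.0154]
deck2 [0.4482 0.1898 0.0088]
roof [0.6715 0.2537 0.0519]
cas [0.5042 0.2227 0.0127]
deck [0.4612 0.2437 0.0028]
```

View pics/z0.png

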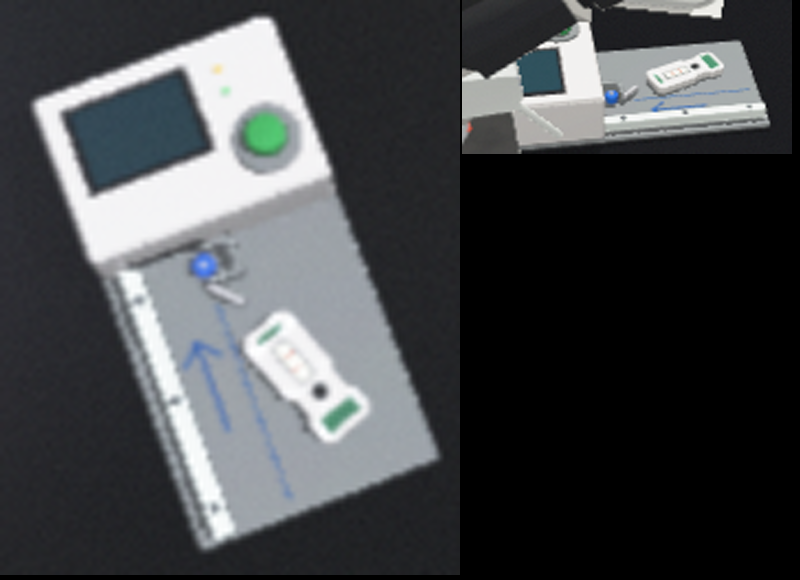

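```bash
cat >> h.py <<'E'
def fit(P,Q): # Q = R P + t, 2D
    P=np.array(P,float);Q=np.array(Q,float);p=P-P.mean(0);q=Q-Q.mean(0)
    th=np.arctan2((p[:,0]*q[:,1]-p[:,1]*q[:,0]).sum(),(p*q).sum())
    R=np.array([[np.cos(th),-np.sin(th)],[np.sin(th),np.cos(th)]]);return th,R,Q.mean(0)-R@P.mean(0)
def cass(im,th,t,n='top',z=.013,lo=150):
    """cassette contour (white+green patches) on the deck, in reader frame"""
    c,s=np.cos(th),np.sin(th);R=np.array([[c,-s],[s,c]])
    H,W=im.shape[:2];m=np.zeros((H,W),np.uint8)
    ck=optics.get_calibration(n);E=np.array(ck['extrinsics'])
    poly=[]
    for x,y in [(-.15,-.096),(-.15,.012),(-.042,.012),(-.042,-.096)]:
        w=np.r_[R@[x,y]+t,z];q=E[:3,:3].T@(w-E[:3,3]);poly.append([ck['fx']*q[0]/q[2]+ck['cx'],ck['fy']*q[1]/q[2]+ck['cy']])
    cv2.fillPoly(m,[np.round(poly).astype(int)],255)
    w=((im.min(2)>lo)&(m>0)).astype(np.uint8)
    w=cv2.morphologyEx(w,cv2.MORPH_CLOSE,np.ones((5,5)))
    cs=cv2.findContours(w,cv2.RETR_EXTERNAL,cv2.CHAIN_APPROX_NONE)[0];k=max(cs,key=cv2.contourArea)
    pts=np.array([R.T@(onz(n,u,v,z)[:2]-t) for u,v in cv2.convexHull(k)[:,0].astype(float)],np.float32)*1000
    return cv2.minAreaRect(pts),cv2.contourArea(k)
E
python3 - <<'E'
from h import *
U=lambda p:((p[0]+.5)/4.6-.5+222,(p[1]+.5)/4.6-.5+180)
R=[((35,102),.052,(95,35)),((270,17),.052,(95,-98)),((332,180),.052,(0,-98)),((95,265),.052,(0,35)),((438,458),.006,(-152,-98)),((203,549),.006,(-152,35))]
P=[np.array(r[2])/1000 for r in R];Q=[onz('top',*U(r[0]),r[1])[:2] for r in R]
th,M,t=fit(P,Q);print('th',th,'t',t);print(((np.array(Q)-t-np.array(P)@M.T)@M*1000).round(1).tolist())
for n,p,z in [('btn',(266,131),.062),('roller',(204,265),.016),('wiretip',(214,288),.013),('well',(320,391),.013),('railend',(234,534),.016)]:
    w=onz('top',*U(p),z)[:2];print(n,w.round(4),(M.T@(w-t)*1000).round(1))
for n in('top','side'):
    im=cv2.imread(f'pics/{n}0.png')
    for lo in (140,170):print(n,cass(im,th,t,n,lo=lo))
# side triangulation: well, button
for n,p in [('well',(695,66)),('roller',(612,97))]:
    u=(p[0]-462+.5)/2.2-.5+220;v=(p[1]+.5)/2.2-.5+265;w=onz('side',u,v,.013)[:2];print('side',n,w,(M.T@(w-t)*1000).round(1))
    tp={'well':(320,391),'roller':(204,265)}[n];o1,r1=ray('top',*U(tp));o2,r2=ray('side',u,v)
    s=np.linalg.lstsq(np.c_[r1,-r2],o2-o1,rcond=None)[0];print('tri',o1+r1*s[0],o2+r2*s[1])
np.savez('rd.npz',th=th,t=t)
E
```

```text
th 0.30839818877776903 t [0.57347309 0.28673006]
[[-1.2, -1.2], [-1.7, 1.6], [-1.4, 2.1], [0.3, -2.0], [2.1, 1.0], [1.8, -1.4]]
btn [0.6267 0.2271] [ 32.6 -72.9]
roller [0.5685 0.2663] [-10.9 -17.9]
wiretip [0.5564 0.2618] [-23.8 -18.6]
well [0.4981 0.2083] [-95.7 -51.8]
railend [0.426  0.2558] [-149.9   15.3]
top (((-96.06227111816406, -41.212852478027344), (108.34786987304688, 107.96674346923828), 0.29982757568359375), 1915.0)
top (((-85.70632934570312, -48.15424728393555), (74.79424285888672, 32.4224967956543), 19.79469871520996), 363.5)
side (((-94.96041870117188, -34.90814208984375), (107.96792602539062, 99.04048156738281), 0.04972255975008011), 1372.0)
side (((-86.4502182006836, -45.385986328125), (75.39275360107422, 35.59392547607422), 22.200258255004883), 307.0)
side well [0.4961315  0.21014064] [-96.9 -49.5]
tri [0.4982174  0.20840021 0.01200638] [0.49632953 0.20841554 0.01169874]
side roller [0.56585017 0.27100903] [-12.  -12.7]
tri [0.56981005 0.26692553 0.01043078] [0.56664121 0.26689595 0.00970659]
```

{"op": "move_arm", "data": {
  "deltas": [
    [0, [0, 0, 0], [0, 0, 1]],
    [0, [0, 0, 0], [0, 0, 1]],
    [0, [0, 0, 0], [0, 0, 1]],
    [0, [0, 0, 0], [0, 0, 1]],
    [0, [0, 0, 0], [0, 0, 1]],
    [0, [0, 0, 0], [0, 0, 0.93]],
    [0, [0, 0, 0], [0, 0, 0]]
  ]
}}

```text
t: 0.8
eef_pos: [0.2624, 0.5667, 0.2306]
tcp_rot: [1.853, 2.537, -0.002]
force: [-0.5, -0.3, -0.2]
opening: 0.0003
gripper_force: 0.0
```

{"op": "move_arm", "data": {
  "deltas": [
    [0, [-0.935, 0.28, 0.1], [0, 0, 0]],
    [0, [-0.935, 0.28, 0.1], [0, 0, 0]],
    [0, [-0.935, 0.28, 0.1], [0, 0, 0]],
    [0, [-0.935, 0.28, 0.2], [0, 0, 0]],
    [0, [-0.935, 0.28, 0.2], [0, 0, 0]],
    [0, [-0.935, 0.28, 0.2], [0, 0, 0]],
    [0, [-0.935, 0.28, 0.2], [0, 0, 0]],
    [0, [-0.935, 0.28, 0.3], [0, 0, 0]],
    [0, [-0.935, 0.28, 0.3], [0, 0, 0]],
    [0, [-0.935, 0.28, 0.3], [0, 0, 0]],
    [0, [-0.935, 0.28, 0.3], [0, 0, 0]],
    [0, [-0.935, 0.28, 0.3], [0, 0, 0]]
  ]
}}

```text
t: 2.0
eef_pos: [0.5277, 0.179, 0.1267]
tcp_rot: [-1.849, -2.54, 0.0]
force: [0.7, 1.2, 0.7]
opening: -0.0
gripper_force: 0.0
```

```bash
cat >> h.py <<'E'
def stat():
    from scipy.spatial.transform import Rotation as Ro
    r=np.load('rd.npz');th=float(r['th']);t=r['t'];c,s=np.cos(th),np.sin(th);M=np.array([[c,-s],[s,c]])
    o=get_obs();p=np.array(o['eef_pos']);Rm=Ro.from_rotvec(o['tcp_rot']).as_matrix()
    print('t',round(o['t'],2),'reader mm',(M.T@(p[:2]-t)*1000).round(1),'z',round(p[2]*1000,1),'F reader',(M.T@np.array(o['force'])[:2]).round(2),round(o['force'][2],2),'yaw err deg',round(np.degrees(np.arctan2(Rm[1,1],Rm[0,1])-th),2),'tilt',Rm[:2,2].round(3),'open',round(o['opening'],4),'world',p.round(4))
    return M,t,th
E
python3 - <<'E'
from h import *
import time
snap('top','t1.png');a=cv2.imread('pics/t1.png')[170:310,200:340];cv2.imwrite('pics/t1z.png',cv2.resize(a,None,fx=4,fy=4,interpolation=cv2.INTER_CUBIC))
stat()
E
```

```text
t 2.05 reader mm [-75.7 -94.2] z 124.9 F reader [ 1.34 -3.46] -0.7 yaw err deg 0.05 tilt [ 0.    -0.005] open 0.0002 world [0.53   0.174  0.1249]
```

View pics/t1z.png

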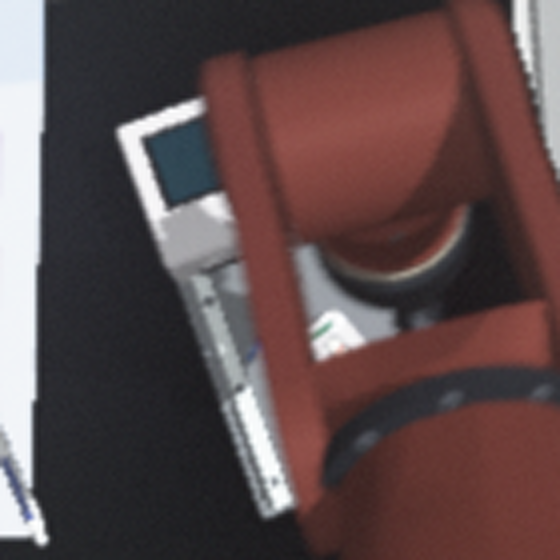

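The arm now hides most of the deck in the top view, with only the cassette's leading end visible at about (335,335) in the crop. From here I'll use the side camera and force readings.

{"op": "move_arm", "data": {
  "deltas": [
    [0, [0, 0, 0.6], [0, 0, 0]],
    [0, [0, 0, 0.6], [0, 0, 0]],
    [0, [0, 0, 0.6], [0, 0, 0]],
    [0, [0, 0, 0.6], [0, 0, 0]],
    [0, [0, 0, 0], [0, 0, 0]],
    [0, [0, 0, 0], [0, 0, 0]],
    [0, [0, 0, 0], [0, 0, 0]]
  ]
}}

```text
t: 2.75
eef_pos: [0.5285, 0.1809, 0.0328]
tcp_rot: [1.851, 2.536, 0.003]
force: [0.2, -0.9, 0.1]
opening: 0.0004
gripper_force: 0.0
```

Run:
```python
from h import *
snap('side','s1.png');a=cv2.imread('pics/s1.png')[225:345,215:375];cv2.imwrite('pics/s1z.png',cv2.resize(a,None,fx=4.9,fy=4.9,interpolation=cv2.INTER_CUBIC))
stat()
```

```text
t 2.8 reader mm [-74.8 -87.2] z 33.1 F reader [0.47 0.03] 0.23 yaw err deg 0.08 tilt [0.003 0.001] open 0.0001 world [0.5287 0.1809 0.0331]
```

View pics/s1z.png

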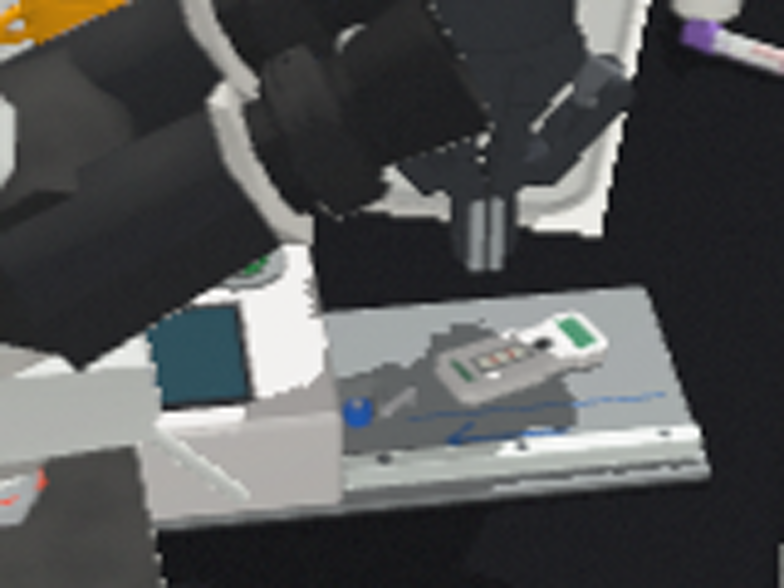

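The side view shows the closed fingertips at crop pixel (485,270), beyond the cassette. The cassette is still askew at about (525,358), and the roller is at (357,410). I'll shift back slightly and go down.

{"op": "move_arm", "data": {
  "deltas": [
    [0, [0, -0.1, 0.3], [0, 0, 0]],
    [0, [0, 0, 0.2], [0, 0, 0]],
    [0, [0, 0, 0], [0, 0, 0]],
    [0, [0, 0, 0], [0, 0, 0]],
    [0, [0, 0, 0], [0, 0, 0]]
  ]
}}

```text
t: 3.3
eef_pos: [0.5236, 0.1793, 0.0114]
tcp_rot: [1.853, 2.537, 0.0]
force: [0.8, 0.9, 0.0]
opening: 0.0002
gripper_force: 0.0
```

```bash
python3 -c "
from h import *;stat()"
```

```text
t 3.3 reader mm [-80.2 -87.2] z 11.4 F reader [1.   0.62] 0.01 yaw err deg 0.04 tilt [0. 0.] open 0.0002 world [0.5236 0.1793 0.0114]
```

{"op": "move_arm", "data": {
  "deltas": [
    [0, [0, 0, 0.06], [0, 0, 0]],
    [0, [0.1, 0, 0], [0, 0, 0]],
    [0, [0.1, 0, 0], [0, 0, 0]],
    [0, [0.1, 0, 0], [0, 0, 0]],
    [0, [0.1, 0, 0], [0, 0, 0]],
    [0, [0.1, 0, 0], [0, 0, 0]],
    [0, [0.1, 0, 0], [0, 0, 0]],
    [0, [0.1, 0, 0], [0, 0, 0]],
    [0, [0.1, 0, 0], [0, 0, 0]],
    [0, [0.1, 0, 0], [0, 0, 0]],
    [0, [0, 0, 0], [0, 0, 0]]
  ]
}}

```text
t: 4.4
eef_pos: [0.5123, 0.214, 0.0089]
tcp_rot: [-1.852, -2.537, -0.0]
force: [0.2, 0.1, -0.4]
opening: -0.0002
gripper_force: 0.0
```

Run:
```python
from h import *
im,_=snap('side','s2.png')
M,t,th=stat()
for lo in (90,110,130,150,165):print(lo,cass(im,th,t,'side',lo=lo))
cv2.imwrite('pics/s2z.png',cv2.resize(im[255:345,265:375],None,fx=6,fy=6,interpolation=cv2.INTER_CUBIC))
```

```text
t 4.45 reader mm [-80.4 -50.9] z 8.9 F reader [0.09 0.53] 0.15 yaw err deg 0.06 tilt [-0.  0.] open 0.0001 world [0.5123 0.2138 0.0089]
90 (((-94.95952606201172, -35.92672348022461), (107.96792602539062, 101.0776138305664), 0.04972255975008011), 1402.5)
110 (((-94.86251831054688, -35.67570495605469), (107.49185180664062, 101.10738372802734), 0.43992605805397034), 1261.0)
130 (((-94.86604309082031, -35.21733474731445), (107.49185180664062, 100.19059753417969), 0.43992605805397034), 1182.0)
150 (((-94.8964614868164, -34.65131759643555), (107.62994384765625, 98.90512084960938), 0.3271675407886505), 995.0)
165 (((-119.11967468261719, -34.44625473022461), (54.7989501953125, 99.02086639404297), 1.9691994190216064), 412.5)
```

View pics/s2z.png

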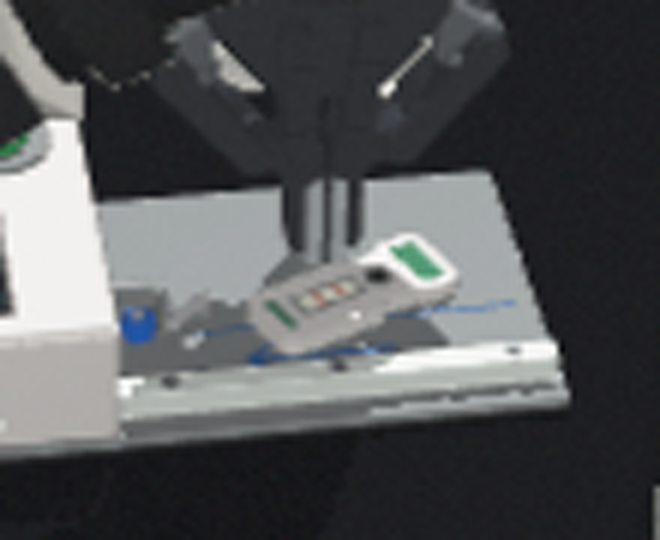

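The fingers, at crop pixel (325,250), are behind the cassette and pushing it. It has moved towards the rail at about the same tilt. Contact with the rail will turn it flat, so I'll keep pushing.

{"op": "move_arm", "data": {
  "deltas": [
    [0, [0.075, 0, 0], [0, 0, 0]],
    [0, [0.075, 0, 0], [0, 0, 0]],
    [0, [0.075, 0, 0], [0, 0, 0]],
    [0, [0.075, 0, 0], [0, 0, 0]],
    [0, [0.075, 0, 0], [0, 0, 0]],
    [0, [0.075, 0, 0], [0, 0, 0]],
    [0, [0.05, 0, 0], [0, 0, 0]],
    [0, [0, 0, 0], [0, 0, 0]]
  ]
}}

```text
t: 5.25
eef_pos: [0.5058, 0.2297, 0.0087]
tcp_rot: [1.848, 2.538, -0.01]
force: [-0.2, -10.0, 2.6]
opening: -0.0001
gripper_force: 4.7
```

Run:
```python
from h import *
im,_=snap('side','s3.png')
stat()
cv2.imwrite('pics/s3z.png',cv2.resize(im[255:345,265:375],None,fx=6,fy=6,interpolation=cv2.INTER_CUBIC))
```

```text
t 5.3 reader mm [-81.8 -33.8] z 8.7 F reader [-2.55 -8.1 ] 2.02 yaw err deg 0.18 tilt [-0.002 -0.006] open 0.0001 world [0.5058 0.2297 0.0087]
```

View pics/s3z.png

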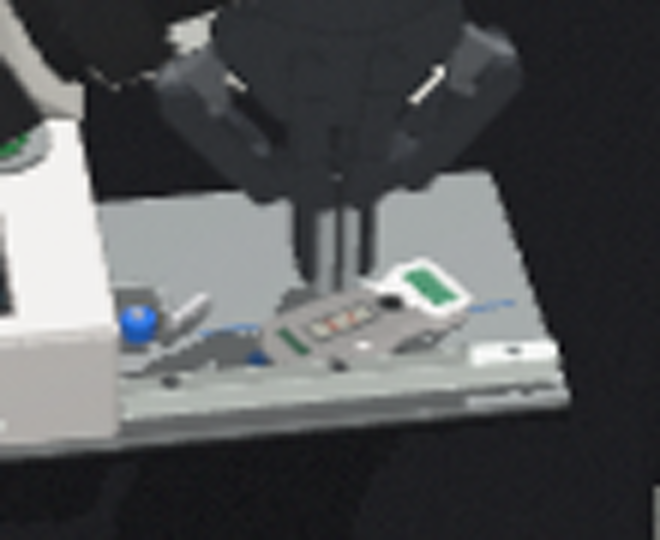

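The leading corner is on the rail at crop pixel (330,365) and jammed, with the cassette still tilted and 8 N on the fingers. I'm pushing too near the middle, so I'll back off and push nearer the tail.

{"op": "move_arm", "data": {
  "deltas": [
    [0, [-0.3, 0, 0], [0, 0, 0]],
    [0, [-0.3, 0, 0], [0, 0, 0]],
    [0, [0, -0.35, 0], [0, 0, 0]],
    [0, [0, -0.35, 0], [0, 0, 0]],
    [0, [0, 0, 0], [0, 0, 0]],
    [0, [0.1, 0, 0], [0, 0, 0]],
    [0, [0.1, 0, 0], [0, 0, 0]],
    [0, [0.1, 0, 0], [0, 0, 0]],
    [0, [0.075, 0, 0], [0, 0, 0]],
    [0, [0.075, 0, 0], [0, 0, 0]],
    [0, [0.05, 0, 0], [0, 0, 0]],
    [0, [0, 0, 0], [0, 0, 0]]
  ]
}}

```text
t: 6.5
eef_pos: [0.4809, 0.2206, 0.0089]
tcp_rot: [1.852, 2.537, 0.0]
force: [0.6, -0.4, 0.4]
opening: 0.0002
gripper_force: 0.0
```

Run:
```python
from h import *
im,_=snap('side','s4.png')
stat()
cv2.imwrite('pics/s4z.png',cv2.resize(im[255:345,265:375],None,fx=6,fy=6,interpolation=cv2.INTER_CUBIC))
```

```text
t 6.55 reader mm [-108.3  -35. ] z 8.9 F reader [-0.23  0.46] -0.36 yaw err deg 0.05 tilt [0. 0.] open -0.0003 world [0.4809 0.2205 0.0089]
```

View pics/s4z.png

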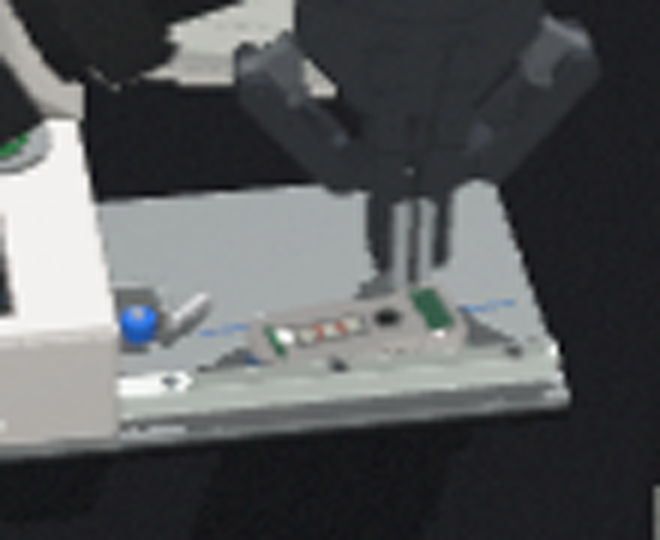

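It is working: the cassette is now almost parallel to the rail, with about 9 mm left to go. I'll continue gently.

{"op": "move_arm", "data": {
  "deltas": [
    [0, [0.06, 0, 0], [0, 0, 0]],
    [0, [0.06, 0, 0], [0, 0, 0]],
    [0, [0.05, 0, 0], [0, 0, 0]],
    [0, [0.04, 0, 0], [0, 0, 0]],
    [0, [0, 0, 0], [0, 0, 0]],
    [0, [0, 0, 0], [0, 0, 0]]
  ]
}}

```text
t: 7.15
eef_pos: [0.4784, 0.2283, 0.0089]
tcp_rot: [1.853, 2.537, 0.0]
force: [-0.2, -0.2, -0.4]
opening: -0.0002
gripper_force: 0.0
```

```bash
python3 -c "
from h import *;stat()"
```

```text
t 7.15 reader mm [-108.3  -26.8] z 8.9 F reader [-0.21 -0.11] -0.36 yaw err deg 0.04 tilt [0. 0.] open -0.0002 world [0.4784 0.2283 0.0089]
```

{"op": "move_arm", "data": {
  "deltas": [
    [0, [0.04, 0, 0], [0, 0, 0]],
    [0, [0, 0, 0], [0, 0, 0]],
    [0, [0, 0, 0], [0, 0, 0]]
  ]
}}

```text
t: 7.45
eef_pos: [0.4779, 0.2298, 0.0089]
tcp_rot: [1.853, 2.537, 0.0]
force: [0.7, 0.3, 0.6]
opening: -0.0001
gripper_force: 0.0
```

{"op": "move_arm", "data": {
  "deltas": [
    [0, [0.04, 0, 0], [0, 0, 0]],
    [0, [0, 0, 0], [0, 0, 0]],
    [0, [0, 0, 0], [0, 0, 0]]
  ]
}}

```text
t: 7.75
eef_pos: [0.4775, 0.231, 0.0089]
tcp_rot: [1.852, 2.537, -0.001]
force: [-0.1, -1.4, -0.4]
opening: -0.0003
gripper_force: 1.1
```

```bash
python3 -c "
from h import *;im,_=snap('side','s5.png');stat()
cv2.imwrite('pics/s5z.png',cv2.resize(im[255:345,265:375],None,fx=6,fy=6,interpolation=cv2.INTER_CUBIC))"
```

```text
t 7.8 reader mm [-108.3  -23.9] z 8.9 F reader [ 0.74 -2.37] -0.46 yaw err deg 0.04 tilt [ 0. -0.] open -0.0003 world [0.4775 0.2311 0.0089]
```

{"op": "move_arm", "data": {
  "deltas": [
    [0, [0.03, 0, 0], [0, 0, 0]],
    [0, [0, 0, 0], [0, 0, 0]],
    [0, [0, 0, 0], [0, 0, 0]]
  ]
}}

```text
t: 8.1
eef_pos: [0.4775, 0.2312, 0.009]
tcp_rot: [1.851, 2.536, -0.002]
force: [2.1, -5.9, 0.8]
opening: 0.0
gripper_force: 3.0
```

```bash
python3 -c "
from h import *;im,_=snap('side','s5.png');stat()
cv2.imwrite('pics/s5z.png',cv2.resize(im[255:345,265:375],None,fx=6,fy=6,interpolation=cv2.INTER_CUBIC))"
```

```text
t 8.15 reader mm [-108.3  -23.8] z 8.9 F reader [ 0.72 -5.63] 0.85 yaw err deg 0.09 tilt [ 0.001 -0.002] open 0.0002 world [0.4775 0.2312 0.0089]
```

View pics/s5z.png

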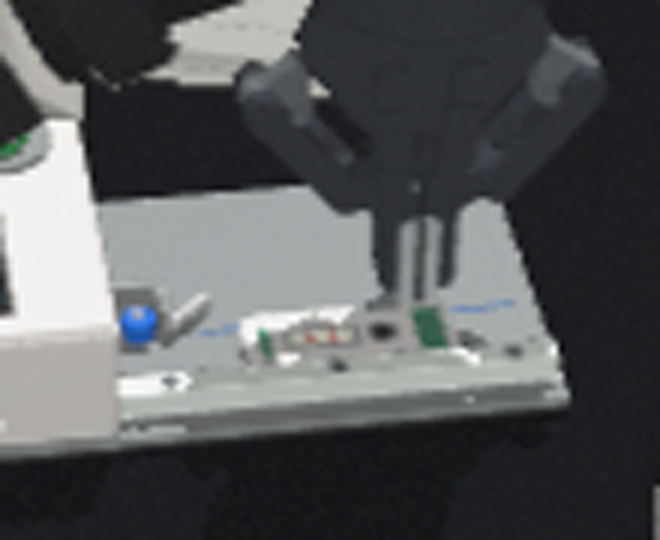

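The cassette now lies flat against the rail, from about (245,345) to (475,350) in the crop. Next I'll go round behind its tail.

{"op": "move_arm", "data": {
  "deltas": [
    [0, [-0.25, 0, 0], [0, 0, 0]],
    [0, [-0.25, 0, 0], [0, 0, 0]],
    [0, [0, -0.35, 0], [0, 0, 0]],
    [0, [0, -0.35, 0], [0, 0, 0]],
    [0, [0, -0.3, 0], [0, 0, 0]],
    [0, [0, 0, 0], [0, 0, 0]],
    [0, [0.3, 0, 0], [0, 0, 0]],
    [0, [0.3, 0, 0], [0, 0, 0]],
    [0, [0.3, 0, 0], [0, 0, 0]],
    [0, [0.18, 0, 0], [0, 0, 0]],
    [0, [0, 0, 0], [0, 0, 0]],
    [0, [0, 0, 0], [0, 0, 0]]
  ]
}}

```text
t: 9.35
eef_pos: [0.4318, 0.2428, 0.0089]
tcp_rot: [1.852, 2.538, -0.0]
force: [0.4, -0.5, 0.4]
opening: -0.0003
gripper_force: 0.0
```

```bash
python3 -c "
from h import *;stat()"
```

```text
t 9.35 reader mm [-148.3    1.2] z 8.9 F reader [ 0.25 -0.56] 0.41 yaw err deg 0.1 tilt [ 0. -0.] open -0.0003 world [0.4318 0.2428 0.0089]
```

{"op": "move_arm", "data": {
  "deltas": [
    [0, [0, 0.12, 0], [0, 0, 0]],
    [0, [0, 0.12, 0], [0, 0, 0]],
    [0, [0, 0.12, 0], [0, 0, 0]],
    [0, [0, 0.12, 0], [0, 0, 0]],
    [0, [0, 0.12, 0], [0, 0, 0]],
    [0, [0, 0.12, 0], [0, 0, 0]],
    [0, [0, 0.12, 0], [0, 0, 0]],
    [0, [0, 0.12, 0], [0, 0, 0]],
    [0, [0, 0, 0], [0, 0, 0]],
    [0, [0, 0, 0], [0, 0, 0]]
  ]
}}

```text
t: 10.35
eef_pos: [0.4685, 0.2541, 0.0089]
tcp_rot: [-1.853, -2.537, -0.0]
force: [0.4, -0.1, -0.0]
opening: -0.0002
gripper_force: 0.0
```

```bash
python3 -c "
from h import *;im,_=snap('side','s6.png');stat()
cv2.imwrite('pics/s6z.png',cv2.resize(im[255:345,265:375],None,fx=6,fy=6,interpolation=cv2.INTER_CUBIC))"
```

```text
t 10.4 reader mm [-110.1    0.8] z 8.8 F reader [-0.46  0.46] -0.61 yaw err deg 0.04 tilt [-0. -0.] open -0.0 world [0.4683 0.2541 0.0088]
```

{"op": "move_arm", "data": {
  "deltas": [
    [0, [0, 0.1, 0], [0, 0, 0]],
    [0, [0, 0.1, 0], [0, 0, 0]],
    [0, [0, 0, 0], [0, 0, 0]],
    [0, [0, 0, 0], [0, 0, 0]]
  ]
}}

```text
t: 10.8
eef_pos: [0.4763, 0.2566, 0.009]
tcp_rot: [1.853, 2.537, 0.0]
force: [-0.5, 0.2, 0.5]
opening: -0.0002
gripper_force: 0.0
```

{"op": "move_arm", "data": {
  "deltas": [
    [0, [0, 0.1, 0], [0, 0, 0]],
    [0, [0, 0.1, 0], [0, 0, 0]],
    [0, [0, 0, 0], [0, 0, 0]],
    [0, [0, 0, 0], [0, 0, 0]]
  ]
}}

```text
t: 11.2
eef_pos: [0.4839, 0.259, 0.0089]
tcp_rot: [1.853, 2.537, 0.0]
force: [0.4, 0.3, -0.1]
opening: -0.0
gripper_force: 0.0
```

```bash
python3 -c "
from h import *;stat()"
```

```text
t 11.2 reader mm [-93.8   0.8] z 8.9 F reader [0.45 0.2 ] -0.07 yaw err deg 0.03 tilt [0. 0.] open -0.0 world [0.4839 0.259  0.0089]
```

{"op": "move_arm", "data": {
  "deltas": [
    [0, [0, 0.1, 0], [0, 0, 0]],
    [0, [0, 0.1, 0], [0, 0, 0]],
    [0, [0, 0, 0], [0, 0, 0]],
    [0, [0, 0, 0], [0, 0, 0]]
  ]
}}

```text
t: 11.6
eef_pos: [0.4909, 0.2613, 0.0085]
tcp_rot: [-1.853, -2.536, 0.001]
force: [-1.4, -0.1, 0.5]
opening: -0.0002
gripper_force: 1.0
```

{"op": "move_arm", "data": {
  "deltas": [
    [0, [0, 0.1, 0], [0, 0, 0]],
    [0, [0, 0.1, 0], [0, 0, 0]],
    [0, [0, 0, 0], [0, 0, 0]],
    [0, [0, 0, 0], [0, 0, 0]]
  ]
}}

```text
t: 12.0
eef_pos: [0.5002, 0.2642, 0.0093]
tcp_rot: [1.852, 2.536, 0.003]
force: [-0.7, -0.0, 0.8]
opening: -0.0001
gripper_force: 0.1
```

{"op": "move_arm", "data": {
  "deltas": [
    [0, [0, 0.1, 0], [0, 0, 0]],
    [0, [0, 0.05, 0], [0, 0, 0]],
    [0, [0, 0, 0], [0, 0, 0]],
    [0, [0, 0, 0], [0, 0, 0]]
  ]
}}

```text
t: 12.4
eef_pos: [0.5051, 0.2658, 0.009]
tcp_rot: [1.853, 2.536, 0.001]
force: [-0.8, 0.1, -0.7]
opening: -0.0001
gripper_force: 0.3
```

```bash
python3 -c "
from h import *;stat()
im,d=snap('side','s7.png');cv2.imwrite('pics/s7z.png',cv2.resize(im[255:345,265:375],None,fx=6,fy=6,interpolation=cv2.INTER_CUBIC))"
```

```text
t 12.4 reader mm [-71.5   0.8] z 9.0 F reader [-0.75  0.29] -0.74 yaw err deg 0.03 tilt [0.001 0.   ] open -0.0001 world [0.5051 0.2658 0.009 ]
```

{"op": "move_arm", "data": {
  "deltas": [
    [0, [0, 0.1, 0], [0, 0, 0]],
    [0, [0, 0.1, 0], [0, 0, 0]],
    [0, [0, 0, 0], [0, 0, 0]],
    [0, [0, 0, 0], [0, 0, 0]]
  ]
}}

```text
t: 12.85
eef_pos: [0.5131, 0.2683, 0.009]
tcp_rot: [1.853, 2.536, 0.002]
force: [0.3, 0.2, -0.0]
opening: -0.0
gripper_force: 0.2
```

{"op": "move_arm", "data": {
  "deltas": [
    [0, [0, 0.1, 0], [0, 0, 0]],
    [0, [0, 0.05, 0], [0, 0, 0]],
    [0, [0, 0, 0], [0, 0, 0]],
    [0, [0, 0, 0], [0, 0, 0]]
  ]
}}

```text
t: 13.25
eef_pos: [0.5184, 0.27, 0.0089]
tcp_rot: [1.853, 2.536, 0.001]
force: [-0.9, -0.1, -1.2]
opening: -0.0003
gripper_force: 0.3
```

{"op": "move_arm", "data": {
  "deltas": [
    [0, [0, 0.05, 0], [0, 0, 0]],
    [0, [0, 0, 0], [0, 0, 0]],
    [0, [0, 0, 0], [0, 0, 0]]
  ]
}}

```text
t: 13.55
eef_pos: [0.5198, 0.2705, 0.0088]
tcp_rot: [-1.853, -2.537, 0.0]
force: [-2.0, 0.1, 0.2]
opening: -0.0
gripper_force: 0.8
```

```bash
python3 -c "
from h import *;stat()
im,d=snap('side','s8.png')"
```

```text
t 13.55 reader mm [-56.    0.8] z 8.8 F reader [-1.84  0.66] 0.19 yaw err deg 0.04 tilt [-0. -0.] open -0.0 world [0.5198 0.2705 0.0088]
```

{"op": "move_arm", "data": {
  "deltas": [
    [0, [0, 0.05, 0], [0, 0, 0]],
    [0, [0, 0, 0], [0, 0, 0]],
    [0, [0, 0, 0], [0, 0, 0]]
  ]
}}

```text
t: 13.9
eef_pos: [0.522, 0.2712, 0.0089]
tcp_rot: [1.853, 2.537, 0.001]
force: [-1.0, 0.0, 0.3]
opening: -0.0001
gripper_force: 0.8
```

{"op": "move_arm", "data": {
  "deltas": [
    [0, [0, 0.05, 0], [0, 0, 0]],
    [0, [0, 0, 0], [0, 0, 0]],
    [0, [0, 0, 0], [0, 0, 0]]
  ]
}}

```text
t: 14.2
eef_pos: [0.524, 0.2718, 0.009]
tcp_rot: [1.853, 2.537, 0.001]
force: [-1.3, 0.0, 0.4]
opening: -0.0001
gripper_force: 0.6
```

{"op": "move_arm", "data": {
  "deltas": [
    [0, [0, 0.03, 0], [0, 0, 0]],
    [0, [0, 0, 0], [0, 0, 0]],
    [0, [0, 0, 0], [0, 0, 0]]
  ]
}}

```text
t: 14.5
eef_pos: [0.5251, 0.2722, 0.009]
tcp_rot: [1.853, 2.537, 0.001]
force: [0.0, 0.6, -0.2]
opening: -0.0001
gripper_force: 0.5
```

```bash
python3 -c "
from h import *;stat()
im,d=snap('side','s8.png')"
```

```text
t 14.5 reader mm [-50.5   0.8] z 9.0 F reader [0.21 0.52] -0.17 yaw err deg 0.03 tilt [0.001 0.   ] open -0.0001 world [0.5251 0.2722 0.009 ]
```

{"op": "move_arm", "data": {
  "deltas": [
    [0, [0, 0.03, 0], [0, 0, 0]],
    [0, [0, 0, 0], [0, 0, 0]],
    [0, [0, 0, 0], [0, 0, 0]]
  ]
}}

```text
t: 14.85
eef_pos: [0.5263, 0.2726, 0.009]
tcp_rot: [1.853, 2.537, 0.001]
force: [-0.5, -0.3, -0.0]
opening: 0.0
gripper_force: 0.4
```

{"op": "move_arm", "data": {
  "deltas": [
    [0, [0, 0.03, 0], [0, 0, 0]],
    [0, [0, 0, 0], [0, 0, 0]],
    [0, [0, 0, 0], [0, 0, 0]]
  ]
}}

```text
t: 15.15
eef_pos: [0.5275, 0.2729, 0.0091]
tcp_rot: [1.853, 2.536, 0.001]
force: [-0.6, -0.3, -0.0]
opening: 0.0
gripper_force: 0.2
```

{"op": "move_arm", "data": {
  "deltas": [
    [0, [0, 0.03, 0], [0, 0, 0]],
    [0, [0, 0, 0], [0, 0, 0]],
    [0, [0, 0, 0], [0, 0, 0]]
  ]
}}

```text
t: 15.45
eef_pos: [0.5286, 0.2732, 0.009]
tcp_rot: [1.853, 2.536, 0.001]
force: [0.3, 0.5, 1.0]
opening: -0.0001
gripper_force: 0.1
```

{"op": "move_arm", "data": {
  "deltas": [
    [0, [0, 0.03, 0], [0, 0, 0]],
    [0, [0, 0, 0], [0, 0, 0]],
    [0, [0, 0, 0], [0, 0, 0]]
  ]
}}

```text
t: 15.75
eef_pos: [0.5297, 0.2736, 0.009]
tcp_rot: [1.853, 2.537, 0.001]
force: [0.5, -0.5, 0.3]
opening: -0.0003
gripper_force: 0.0
```

{"op": "move_arm", "data": {
  "deltas": [
    [0, [0, 0.03, 0], [0, 0, 0]],
    [0, [0, 0, 0], [0, 0, 0]],
    [0, [0, 0, 0], [0, 0, 0]]
  ]
}}

```text
t: 16.05
eef_pos: [0.5307, 0.2739, 0.009]
tcp_rot: [1.853, 2.537, 0.0]
force: [0.1, -0.1, 1.1]
opening: -0.0001
gripper_force: 0.0
```

```bash
python3 -c "
from h import *;stat()
im,d=snap('side','s9.png')
cv2.imwrite('pics/s9z.png',cv2.resize(im[265:345,265:375],None,fx=7,fy=7,interpolation=cv2.INTER_CUBIC))"
```

```text
t 16.05 reader mm [-44.6   0.8] z 9.0 F reader [ 0.1  -0.11] 1.05 yaw err deg 0.03 tilt [0. 0.] open -0.0001 world [0.5307 0.2739 0.009 ]
```

{"op": "move_arm", "data": {
  "deltas": [
    [0, [0, 0.03, 0], [0, 0, 0]],
    [0, [0, 0, 0], [0, 0, 0]],
    [0, [0, 0, 0], [0, 0, 0]]
  ]
}}

```text
t: 16.4
eef_pos: [0.5318, 0.2743, 0.0089]
tcp_rot: [1.853, 2.537, 0.0]
force: [-0.4, -0.3, 0.1]
opening: -0.0
gripper_force: 0.0
```

{"op": "move_arm", "data": {
  "deltas": [
    [0, [0, 0.03, 0], [0, 0, 0]],
    [0, [0, 0, 0], [0, 0, 0]],
    [0, [0, 0, 0], [0, 0, 0]]
  ]
}}

```text
t: 16.7
eef_pos: [0.5329, 0.2747, 0.0089]
tcp_rot: [1.853, 2.537, 0.0]
force: [1.2, -0.3, 0.7]
opening: 0.0001
gripper_force: 0.0
```

{"op": "move_arm", "data": {
  "deltas": [
    [0, [0, 0.03, 0], [0, 0, 0]],
    [0, [0, 0, 0], [0, 0, 0]],
    [0, [0, 0, 0], [0, 0, 0]]
  ]
}}

```text
t: 17.0
eef_pos: [0.5333, 0.2748, 0.0087]
tcp_rot: [-1.852, -2.536, 0.002]
force: [-2.8, -1.5, 2.0]
opening: 0.0002
gripper_force: 1.4
```

{"op": "move_arm", "data": {
  "deltas": [
    [0, [0, 0.03, 0], [0, 0, 0]],
    [0, [0, 0, 0], [0, 0, 0]],
    [0, [0, 0, 0], [0, 0, 0]]
  ]
}}

```text
t: 17.3
eef_pos: [0.5334, 0.2748, 0.0086]
tcp_rot: [-1.852, -2.535, 0.006]
force: [-5.5, -1.7, 4.6]
opening: -0.0001
gripper_force: 2.8
```

```bash
python3 -c "
from h import *;stat()"
```

```text
t 17.3 reader mm [-41.8   0.8] z 8.6 F reader [-5.72  0.02] 4.64 yaw err deg 0.04 tilt [-0.004 -0.002] open -0.0001 world [0.5334 0.2748 0.0086]
```

{"op": "move_arm", "data": {
  "deltas": [
    [0, [0, 0.03, 0], [0, 0, 0]],
    [0, [0, 0, 0], [0, 0, 0]],
    [0, [0, 0, 0], [0, 0, 0]]
  ]
}}

```text
t: 17.6
eef_pos: [0.5334, 0.2748, 0.0083]
tcp_rot: [-1.851, -2.534, 0.009]
force: [-7.1, -2.5, 6.1]
opening: -0.0
gripper_force: 3.7
```

{"op": "move_arm", "data": {
  "deltas": [
    [0, [0, -0.25, 0], [0, 0, 0]],
    [0, [0, -0.35, 0], [0, 0, 0]],
    [0, [0, 0, -0.6], [0, 0, 0]],
    [0, [0, 0, -0.6], [0, 0, 0]],
    [0, [0, 0, -0.6], [0, 0, 0]],
    [0, [-0.6, 0, -0.6], [0, 0, 0]],
    [0, [-0.6, 0, 0], [0, 0, 0]],
    [0, [-0.65, 0, 0], [0, 0, 0]],
    [0, [0, 0, 0], [0, 0, 0]],
    [0, [0, 0, 0], [0, 0, 0]]
  ]
}}

```text
t: 18.6
eef_pos: [0.5363, 0.1978, 0.1051]
tcp_rot: [1.855, 2.535, 0.002]
force: [0.9, -0.1, -1.3]
opening: -0.0002
gripper_force: 0.0
```

```bash
python3 -c "
from h import *;stat()
im,d=snap('side','s10.png')
a=cv2.resize(im[265:345,265:375],None,fx=4.5,fy=4.5,interpolation=cv2.INTER_CUBIC)
im,d=snap('top','t10.png')
b=cv2.resize(im[180:305,240:310],None,fx=4,fy=4,interpolation=cv2.INTER_CUBIC)
o=np.zeros((500,800,3),np.uint8);o[:a.shape[0],:495]=a;o[:500,500:780]=b;cv2.imwrite('pics/z10.png',o)"
```

```text
t 18.6 reader mm [-62.4 -73.5] z 105.1 F reader [ 0.86 -0.39] -1.27 yaw err deg -0.05 tilt [0.001 0.001] open -0.0002 world [0.5363 0.1978 0.1051]
```

View pics/z10.png

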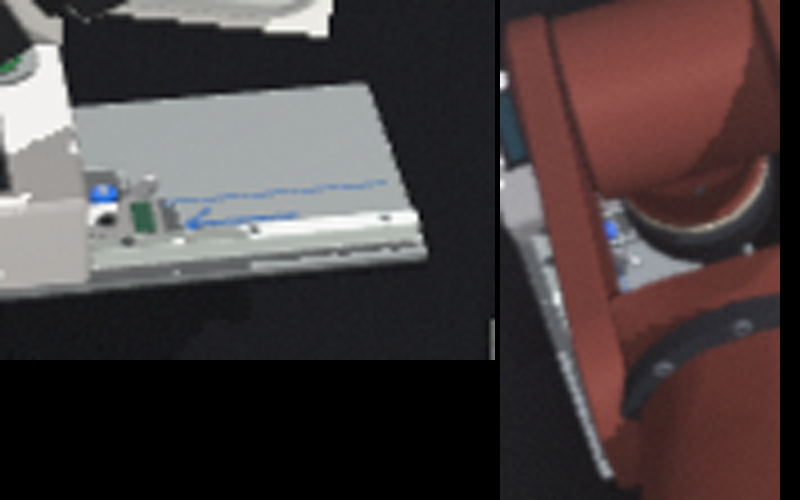

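The cassette sits in the bay with its tail out at (165,215). The well at (107,218) is level with the roller at (104,192), so it is home, and the 7 N push didn't move it further. Now the button.

{"op": "move_arm", "data": {
  "deltas": [
    [0, [0, 0.5, 0], [0, 0, 0]],
    [0, [0, 0.5, 0], [0, 0, 0]],
    [0, [0, 0.5, 0], [0, 0, 0]],
    [0, [0, 0.5, 0], [0, 0, 0]],
    [0, [0, 0.36, 0.2], [0, 0, 0]],
    [0, [0, 0, 0.3], [0, 0, 0]],
    [0, [0, 0, 0.3], [0, 0, 0]],
    [0, [0, 0, 0], [0, 0, 0]],
    [0, [0, 0, 0], [0, 0, 0]]
  ]
}}

```text
t: 19.6
eef_pos: [0.624, 0.2265, 0.0715]
tcp_rot: [-1.852, -2.536, 0.004]
force: [-0.3, -0.6, 0.5]
opening: 0.0003
gripper_force: 0.0
```

```bash
python3 -c "
from h import *;stat()"
```

```text
t 19.6 reader mm [ 29.9 -72.8] z 71.5 F reader [-0.45 -0.49] 0.54 yaw err deg 0.05 tilt [-0.003 -0.001] open 0.0003 world [0.624  0.2265 0.0715]
```

{"op": "move_arm", "data": {
  "deltas": [
    [0, [0, 0.05, 0.1], [0, 0, 0]],
    [0, [0, 0, 0.05], [0, 0, 0]],
    [0, [0, 0, 0], [0, 0, 0]],
    [0, [0, 0, 0], [0, 0, 0]]
  ]
}}

```text
t: 20.0
eef_pos: [0.6279, 0.2272, 0.0672]
tcp_rot: [1.853, 2.537, 0.0]
force: [-1.0, 0.3, -0.0]
opening: -0.0001
gripper_force: 0.0
```

{"op": "move_arm", "data": {
  "deltas": [
    [0, [0, 0, 0.05], [0, 0, 0]],
    [0, [0, 0, 0.05], [0, 0, 0]],
    [0, [0, 0, 0], [0, 0, 0]],
    [0, [0, 0, 0], [0, 0, 0]]
  ]
}}

```text
t: 20.4
eef_pos: [0.6281, 0.2273, 0.0633]
tcp_rot: [1.853, 2.536, 0.001]
force: [-0.2, -0.1, 1.4]
opening: -0.0002
gripper_force: 0.9
```

{"op": "move_arm", "data": {
  "deltas": [
    [0, [0, 0, 0.05], [0, 0, 0]],
    [0, [0, 0, 0], [0, 0, 0]],
    [0, [0, 0, 0], [0, 0, 0]]
  ]
}}

```text
t: 20.7
eef_pos: [0.6282, 0.2273, 0.0613]
tcp_rot: [1.853, 2.536, 0.001]
force: [-0.3, -0.1, 3.7]
opening: -0.0001
gripper_force: 1.4
```

```bash
python3 -c "
from h import *;stat()"
```

```text
t 20.7 reader mm [ 34.1 -73.2] z 61.3 F reader [-0.35  0.03] 3.67 yaw err deg 0.04 tilt [0.001 0.   ] open -0.0001 world [0.6282 0.2273 0.0613]
```

Button contact is at z of about 64–65 mm. I'll press on to the stop.

{"op": "move_arm", "data": {
  "deltas": [
    [0, [0, 0, 0.05], [0, 0, 0]],
    [0, [0, 0, 0], [0, 0, 0]],
    [0, [0, 0, 0], [0, 0, 0]]
  ]
}}

```text
t: 21.0
eef_pos: [0.6282, 0.2273, 0.0596]
tcp_rot: [1.853, 2.536, 0.001]
force: [-0.3, 0.0, 4.7]
opening: 0.0
gripper_force: 2.5
```

{"op": "move_arm", "data": {
  "deltas": [
    [0, [0, 0, 0.05], [0, 0, 0]],
    [0, [0, 0, 0], [0, 0, 0]],
    [0, [0, 0, 0], [0, 0, 0]]
  ]
}}

```text
t: 21.3
eef_pos: [0.6283, 0.2273, 0.0594]
tcp_rot: [1.853, 2.537, 0.0]
force: [-4.1, -1.6, 13.1]
opening: -0.0
gripper_force: 6.1
```

{"op": "move_arm", "data": {
  "deltas": [
    [0, [0, 0, 0.03], [0, 0, 0]],
    [0, [0, 0, 0], [0, 0, 0]],
    [0, [0, 0, 0], [0, 0, 0]]
  ]
}}

```text
t: 21.6
eef_pos: [0.6283, 0.2274, 0.0593]
tcp_rot: [1.853, 2.537, -0.0]
force: [-4.8, -2.1, 16.4]
opening: -0.0001
gripper_force: 8.3
```

The button is at its stop: 16 N with no further travel, about 5 mm below first contact. Releasing and moving clear.

{"op": "move_arm", "data": {
  "deltas": [
    [0, [0, 0, -0.2], [0, 0, 0]],
    [0, [0, 0, -0.4], [0, 0, 0]],
    [0, [0, 0, -0.7], [0, 0, 0]],
    [0, [0, 0, -0.7], [0, 0, 0]],
    [0, [0, 0, -0.7], [0, 0, 0]],
    [0, [0, -0.4, -0.4], [0, 0, 0]],
    [0, [0, 0, 0], [0, 0, 0]],
    [0, [0, 0, 0], [0, 0, 0]],
    [0, [0, 0, 0], [0, 0, 0]]
  ]
}}

```text
t: 22.5
eef_pos: [0.6116, 0.2222, 0.1778]
tcp_rot: [-1.852, -2.535, 0.003]
force: [0.9, 0.3, -1.0]
opening: 0.0
gripper_force: 0.0
```

```bash
python3 -c "
from h import *;stat()
a=cv2.imread('pics/s10.png')[285:320,270:340].astype(int);im,d=snap('side','s11.png');b=im[285:320,270:340].astype(int)
def g(x):
    m=(x[...,1]-x[...,2]>25)&(x[...,0]<x[...,1]);v,u=np.nonzero(m);return m.sum(),u.mean(),v.mean()
print('green patch',g(a),g(b))
job.finish_job()"
```

```text
t 22.5 reader mm [ 16.8 -73.1] z 177.8 F reader [0.93 0.05] -0.96 yaw err deg 0.03 tilt [-0.003 -0.001] open 0.0 world [0.6116 0.2222 0.1778]
green patch (np.int64(24), np.float64(26.166666666666668), np.float64(27.5)) (np.int64(32), np.float64(26.21875), np.float64(27.96875))
the job is handed in; nothing more can be done
```

The job is handed in at 22.5 s: the cassette was pushed flat to the rail and slid home in the bay, the start button was pressed to its stop and let go, and the arm ended clear; I saw no result from the judging.

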